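# Hold the drying pot's bayonet lid at the half-way vent position

### The job

Fit the aluminium bayonet lid on the grey drying pot: put its two lugs down through the two gaps in the rim until the lid sits fully home, then twist it clockwise (seen from above) against the spring until its wooden bar points at the long half-way rib on the rim, the vent position, never going on to the round lock stud. Finish still gripping the lid's bar and holding it there (it springs back if let go), and leave all the other things on the bench where they are.

Things in the scene. Friction and masses are not known exactly. Their poses are not given: they have to be found in the camera images.
- lid: Loose aluminium lid, about 0.22 kg, right side up. Origin: centre of underside; x along its dark wooden bar and both lugs, z up. Plug 52 mm across, z 0-20 mm, foot tapered. Two lugs at +x and -x: 11 mm wide, out to 33.5 mm from the axis, z 2-10 mm. Flange 84 mm across, z 20-26 mm. Grip bar 62 mm long (x), 14 mm thick (y), z 26-54 mm. A half turn gives the same lid.
- lid_grip (a point): Point on the lid's axis inside the grip bar, 45 mm above the lid's underside (19 mm above the flange's top).
- pot: Grey drying pot, fixed, 70 mm high, rim 112 mm across. Origin: centre of underside; z up; +x and -x point at the two gates. At half-way the lid's x axis has turned 0.68 rad clockwise from the pot's x (a half turn more is the same). Fully home, the flange rests on the rim, the lid's underside 50 mm above the pot's; once twisted the lugs lie under the rim (2 mm play upward).
- pot_mouth (a point): Centre of the pot's round mouth (55 mm across), level with the rim's top, 70 mm above the bench. A small brass mass stays inside the pot, well below the lid.
- pot_gate (a point): The gate (gap for a lug) on the pot's +x side: 32 mm from the axis, level with the rim's top. Each gate is 15 mm wide and reaches out to 36 mm from the axis; the rim is 8 mm thick. The like gate is at -x; the lid fits either way round.
- pot_halfmark (a point): Top of the half-way mark by the +x gate: a radial steel rib, 18 by 4 mm, sticking out 8 mm past the rim's edge, 0.68 rad clockwise from the gate, 55.5 mm from the axis, 72.5 mm above the bench. A round steel stud, 8 mm across, 1.36 rad clockwise from the gate marks the lock. Both marks are repeated for the -x gate.
- collar (a joint): Turn (rad) of the sprung collar in the pot that the lugs push: 0 at rest (notches under the gates; it cannot turn below 0), growing clockwise from above, 1.29 at the end stop (locked; beyond 1.05 counts as locked). Lugs have about 0.07 rad play, so it reads about 0.61 with the lid at half-way. Spring torque 0.05 N m at rest, 0.13 at half-way; it returns to 0 if let go.
- mass_small: Loose brass cylinder mass, 24 mm across, 34 mm high, standing between lid and pot. Bystander. Origin: centre of its underside.
- mass_mid: Loose brass cylinder mass, 34 mm across, 46 mm high, at the back. Bystander. Origin: centre of its underside.
- mass_large: Loose brass cylinder mass, 44 mm across, 58 mm high, at the back. Bystander. Origin: centre of its underside.
- bob: Nickel-plated plumb bob standing point up, 36 mm across, 85 mm high, at the back. Bystander. Origin: centre of its underside.
- dish: Loose grey enamel dish, 110 mm across, 30 mm high, at the back. Bystander. Origin: centre of its underside.
- tongs: Walnut-handled steel tongs lying flat at the left side, about 210 mm long (along x), 15 mm high. Bystander. Origin: at bench level, about mid-length.
There are look-alikes about, which are no part of the job. What is shaped like the lid but pink or turquoise is not meant.

How it is judged:
By the outcome, as a careful person would: the job done as asked, in the order asked, and still so for the second after the job is handed in, while the arm keeps its last pose, push and grip.
It also fails if it takes over 48 s, if anything falls off the work surface, if the arm or the gripper's body presses on something with over 40 N, if the wrist force passes 120 N, or if a joint passes its speed limit or range.

### The arm

A 6-joint arm with a two-finger parallel gripper is mounted at the origin on the work surface. World frame = base frame: x ahead of the robot, y to its left, z up, the work surface at z = 0. Lengths are in m, angles in degrees, forces in N, time in s.
With the tool pointing down it reaches from about 0.375 to 0.9 m from the base axis. Payload 3.1 kg.
Tool frame: the origin (TCP) lies midway between the tips of the shut fingers; the grasp point (between the pads) lies ctrl.grip_point_offset behind it (ctrl.grip_point_offset is the distance from the TCP to the grasp point, in m); z points along the fingers, y is the line along which they close (so a half turn about z gives the same grasp; the last joint's range is limited). The gripper opens to 87 mm and grips with 3 to 60 N. Pads are 19 mm wide; open, the fingers measure 117 mm over their backs; the gripper's body (75 mm by 190 mm) begins 51 mm behind the grasp point.
Start: joints at [-86.946, 30.224, 82.088, -0, 67.689, -10.227], TCP at [0.144, -0.608, 0.223] pointing down, gripper open.
Joint ranges: [-176.69, 176.69], [-43.24, 126.21], [12.49, 139.97], [-82, 262], [0, 151.66], [-163.58, 163.58]. Speed limits (degrees/s): [159.86, 159.86, 180, 180, 180, 180].

### API

Orientations are given as a 3x3 rotation matrix whose columns are the frame's x, y, z axes.
In Python, from bench import ctrl, viewer, recognise, silhouettes gives the robot as it stands.
- The arm moves only by the tool step_arm, never from a script. Its argument "moves" is a list of rows, each a list of 6 numbers: the shift along the tool's x, y, z normalised to -1 to 1, where 1 is 0.4 m, then the turn, a rotation vector about the tool's x, y, z normalised to -1 to 1, where 1 is pi rad. In form: [[dx, dy, dz, wx, wy, wz], ...]. A call has 1 to 8 rows; each row is the pose to reach, as a shift and turn from the pose commanded when the call began, along the tool's axes at that moment, turning the shorter way round; what a row does not reach only later rows make up. A row lasts 1/12 s, in which the tool goes at most 41.7 mm and 7.16 degrees, less where a joint would pass 70% of its speed; a pose out of reach is approached as far as the arm can. A call with a number of a shift or a turn outside -1 to 1 is refused whole. A call with a gripper value outside its range is refused whole. "fingers" is the opening, from -1 (shut) to 1 (fully open), set as the call begins (left out, the last holds). The fingers move at their own pace and stop on an object; "grip_force" is the grip in N (left out, the last holds). Time passes only in rows, so rows that repeat a pose let the fingers close. It gives the time, the measured TCP pose, the force, the opening and the grip force at its end, in the units of the state.
- ctrl.get_state(): the state, without advancing time (a new reading comes with each control period).
- viewer.camera(name): name is "scene" or "top" or "wrist"; returns a dict with "image" (384x512x3 uint8, blue, green, red), "K" (3x3 intrinsics, pixels), "R" (3x3) and "t" (3): a world point X has camera coordinates R X + t. Camera axes: x right, y down, z forward; pixel columns grow to the right and rows downward; lengths in m; the calibration is good to about 2 mm. The wrist camera is an equidistant fisheye: a pixel r from the principal point sees the ray r / f radians off the axis. A picture is of the moment at which its call begins. There is no depth.
- ctrl.sign_off(): hands the job in; it is judged then, once.
Trained networks look in a picture, given as the dict that the camera call returned (one of the last four; its "shot" number tells which), for a name from the list of things; names that differ only in an ending like _2 or _b are one class to them, and where a whole thing is asked for, a point or a joint stands for the part that bears it (a point fixed in the world has none). Each returns a list of dicts, best first, with "confidence" (0 to 1); they miss things now and then, are a little off and sometimes report something else, mostly with a low value. They report only what shows in the picture. A call takes as long as a camera call. They do not tell look-alikes from the thing itself.
- recognise(target, picture): "xy" ([column, row] in pixels, amid what is visible of it).
- silhouettes(target, picture): "region" (384x512 bool, what is visible of it) and "xy" ([column, row] in pixels, amid what is visible of it).
The state is a dict: "time_s": time; "joints": joint angles; "joint_velocities": joint speeds; "joint_torque": joint torques, N m; "eef_pos": TCP position; "eef_rot": TCP orientation; "ft_force": force on the tool from outside, world axes, zero at the start; "moment": the same for the moment, N m; "finger_gap": opening from 0.0 (shut) to 1.0 (fully open); "finger_force": force on a finger pad.
Only numpy, scipy, OpenCV 4.12 (cv2) and the standard library are available. Lean on these libraries where they do the work, as an engineer would, in place of code of your own. Each camera call takes 0.05 s, during which the arm holds its last target. There are 200 camera calls.

## Working session

There is one attempt and no reset: what is moved stays moved. The work goes in short steps, Python scripts to look and compute and a tool call to move; the robot and the scene stay as the last step left them, time stands still between calls to the robot, and variables do not carry over. Pictures are saved under pics/ and viewed, at most 10 in all, crops included, and the job is handed in when it is done.

Besides the shell and the picture viewer there is one more tool, called after "Call:" by a JSON object that holds its "api" and its "payload", one argument or row to a line. step_arm: Moves the arm, as the interface text tells. Scaled input: -1 to 1 covers 0.4 m each way for a shift and pi rad each way for a turn. Its arguments: {"type":"object","properties":{"moves":{"type":"array"},"fingers":{"type":"number"},"grip_force":{"type":"number"}},"required":["moves"]}

```bash
ls; mkdir -p pics; python3 - <<'E'
from bench import ctrl, viewer, recognise, silhouettes
import cv2, numpy as np, pickle
s=ctrl.get_state(); print({k:np.round(v,3).tolist() for k,v in s.items()}, ctrl.grip_point_offset)
P={}
for n in("scene","top"):
    p=viewer.camera(n); P[n]=p
    cv2.imwrite(f"pics/{n}0.png",p["image"])
    print(n,p["K"].round(1).tolist(),p["R"].round(3).tolist(),p["t"].round(3).tolist())
    for t in("lid","lid_grip","pot","pot_mouth","pot_gate","pot_halfmark","mass_small"):
        print(n,t,[(np.round(d["xy"],1).tolist(),round(d["confidence"],2)) for d in recognise(t,p)])
pickle.dump(P,open("p0.pkl","wb"))
im=np.hstack([cv2.resize(P[n]["image"],(400,300)) for n in P])
E
```

```text
pics
{'time_s': 0.0, 'joints': [-86.945, 30.28, 82.156, -0.001, 67.687, -10.227], 'joint_velocities': [0.004, 0.02, -0.057, -0.012, 0.07, -0.011], 'joint_torque': [-0.001, -44.004, -17.659, 0.063, 0.058, -0.0], 'eef_pos': [0.144, -0.608, 0.222], 'eef_rot': [[0.973, 0.23, -0.0], [0.23, -0.973, 0.002], [0.0, -0.002, -1.0]], 'ft_force': [-0.941, 0.416, -0.251], 'moment': [0.04, 0.043, -0.007], 'finger_force': 0.0, 'finger_gap': 1.003} 0.0187
scene [[363.4, 0.0, 253.4], [0.0, 363.4, 193.1], [0.0, 0.0, 1.0]] [[-0.012, 1.0, 0.005], [0.664, 0.012, -0.748], [-0.748, -0.006, -0.664]] [-0.091, -0.321, 1.291]
scene lid [([244.6, 229.8], 0.95), ([244.8, 184.6], 0.94), ([301.9, 199.7], 0.88), ([296.6, 164.8], 0.62)]
scene lid_grip [([242.3, 227.7], 0.93), ([293.7, 164.0], 0.76), ([245.6, 181.8], 0.65), ([299.6, 197.2], 0.57)]
scene pot [([156.1, 203.8], 0.94)]
scene pot_mouth [([155.6, 202.6], 0.81)]
scene pot_gate [([155.0, 202.2], 0.72), ([153.7, 191.5], 0.68), ([213.2, 211.8], 0.57)]
scene pot_halfmark [([155.5, 203.6], 0.63)]
scene mass_small []
top [[388.8, 0.0, 255.6], [0.0, 388.8, 190.5], [0.0, 0.0, 1.0]] [[0.016, -1.0, -0.006], [-0.996, -0.015, -0.093], [0.093, 0.008, -0.996]] [0.111, 0.582, 1.064]
top lid [([220.9, 209.3], 0.96), ([269.7, 228.2], 0.96), ([270.8, 175.2], 0.93), ([222.4, 262.6], 0.7)]
top lid_grip [([222.2, 209.9], 0.66), ([272.7, 228.4], 0.6), ([224.7, 259.1], 0.57), ([270.9, 179.6], 0.56)]
top pot [([306.2, 128.3], 0.54)]
top pot_mouth [([346.3, 195.1], 0.92)]
top pot_gate [([347.8, 198.7], 0.91)]
top pot_halfmark [([347.4, 195.1], 0.59)]
top mass_small [([295.8, 195.8], 0.65)]
```

```bash
python3 - <<'E'
import cv2,pickle,numpy as np
P=pickle.load(open("p0.pkl","rb"))
a=cv2.resize(P["top"]["image"][110:300,180:400],None,fx=3.4,fy=3.1,interpolation=cv2.INTER_CUBIC)
cv2.imwrite("pics/topcrop.png",a[:600,:800])
b=cv2.resize(P["scene"]["image"][140:265,110:330],None,fx=3.6,fy=3.6,interpolation=cv2.INTER_CUBIC)
cv2.imwrite("pics/scenecrop.png",b[:600,:800])
E
```

```text
(no output)
```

View pics/topcrop.png

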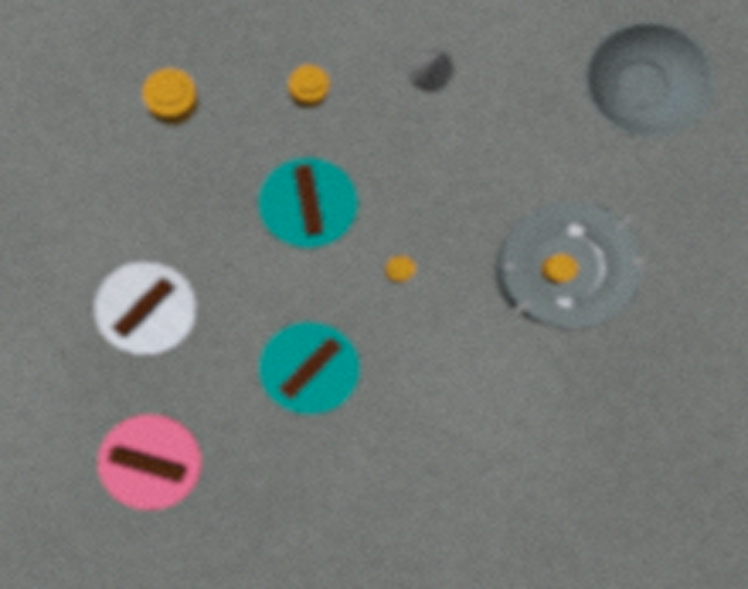

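View pics/scenecrop.png

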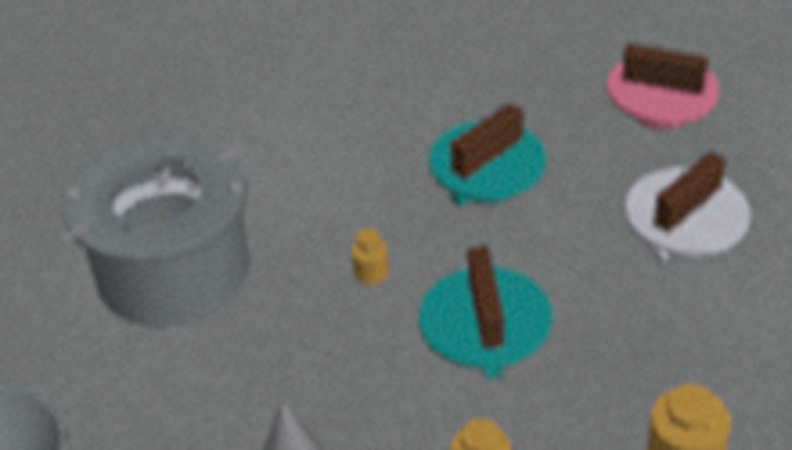

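The lid candidates in the top picture are silver (221,209), turquoise (270,175) and (270,228), and pink (222,262). The bare aluminium one at (221,209) fits the description, and both enlarged crops confirm it. The pot is at (347,195). Its gates show as bright spots near (349,184) and (346,207), and its ribs are at about (364,181) and (334,209).

```bash
cat > h.py <<'E'
import numpy as np, cv2
def ray(p,uv):
    K=p["K"];R=p["R"];c=-R.T@p["t"]
    d=np.linalg.solve(K,[uv[0],uv[1],1.]); 
    if p.get("fish"):
        m=d[:2]; th=np.hypot(*m); d=np.array([*(m/max(th,1e-9)*np.sin(th)),np.cos(th)])
    return c,R.T@d
def atz(p,uv,z):
    c,d=ray(p,uv); return c+d*(z-c[2])/d[2]
def barmask(im,reg):
    b,g,r=[im[...,i].astype(int) for i in range(3)]
    return ((r-b>25)&(r<140)&(r>g+15)&reg).astype(np.uint8)
def topdown(p,z,c,half=0.07,n=280):
    "orthographic resample at height z: row down = -x, col right = -y"
    x=c[0]+half-(np.arange(n)+.5)*2*half/n; y=c[1]+half-(np.arange(n)+.5)*2*half/n
    X=np.stack([np.repeat(x[:,None],n,1),np.repeat(y[None],n,0),np.full((n,n),z)],-1)
    q=X@p["R"].T+p["t"]
    if p.get("fish"):
        rr=np.hypot(q[...,0],q[...,1]); s=np.arctan2(rr,q[...,2])/np.maximum(rr,1e-9)
        u,v=q[...,0]*s,q[...,1]*s
    else: u,v=q[...,0]/q[...,2],q[...,1]/q[...,2]
    K=p["K"]
    return cv2.remap(p["image"],(u*K[0,0]+K[0,2]).astype(np.float32),(v*K[1,1]+K[1,2]).astype(np.float32),cv2.INTER_CUBIC)
E
python3 - <<'E'
import pickle
from h import *
P=pickle.load(open("p0.pkl","rb"))
print(P["top"].keys())
for n,uv in(("top",(221,209)),("scene",(302,200))):
    p=P[n];c=atz(p,uv,.03)
    t=topdown(p,.054,c)
    hsv=cv2.cvtColor(t,cv2.COLOR_BGR2HSV)
    m=barmask(t,np.ones(t.shape[:2],bool))
    k,l,st,ce=cv2.connectedComponentsWithStats(m)
    i=min([i for i in range(1,k) if st[i,4]>300],key=lambda i:np.hypot(*(ce[i]-140)))
    ys,xs=np.where(l==i); (a,b),(w,h),_=cv2.minAreaRect(np.c_[xs,ys].astype(np.float32))
    X=np.c_[c[0]+.07-(ys+.5)*.0005,c[1]+.07-(xs+.5)*.0005]; C=X.mean(0);w,V=np.linalg.eigh(np.cov(X.T));d=V[:,1]
    print(n,"bar@.054",C,"ang",np.degrees(np.arctan2(d[1],d[0]))%180,4*np.sqrt(w*.75))
    t2=topdown(p,.026,c); m=(t2.min(2)>150).astype(np.uint8)|barmask(t2,np.ones(t2.shape[:2],bool))
    ys,xs=np.where(m); h=cv2.convexHull(np.c_[xs,ys].astype(np.int32)); (a,b),r=cv2.minEnclosingCircle(h)
    print(" flange",c[0]+.07-(b+.5)*.0005,c[1]+.07-(a+.5)*.0005,r*.0005, "cam c",-p["R"].T@p["t"])
p=P["top"]
for nm,a in dict(g1=(349.4,184.2),g2=(346.2,207.4),h1=(363.8,181),h2=(333.8,209.4),m=(346.5,195.5)).items(): print(nm,atz(p,a,.0715))
print("small",atz(p,(297.7,196.5),.034))
E
```

```text
dict_keys(['image', 'K', 'R', 't', 'shot'])
top bar@.054 [0.52700709 0.21155443] ang 139.08492385168182 [0.01041883 0.05585461]
 flange 0.5274076922925593 0.21280349209514227 0.04297141265869141 cam c [0.47911414 0.11140675 1.11436695]
scene bar@.054 [0.53719506 0.21107953] ang 146.65814163515452 [0.02075948 0.06784713]
 flange 0.5210372941447916 0.21396585893127607 0.05571192169189453 cam c [1.17775276 0.10264026 0.61668046]
g1 [ 0.59705549 -0.13273047  0.0715    ]
g2 [ 0.53439859 -0.12377936  0.0715    ]
h1 [ 0.60632703 -0.17152883  0.0715    ]
h2 [ 0.52851759 -0.09059447  0.0715    ]
m [ 0.56639532 -0.12476072  0.0715    ]
small [0.56462988 0.00243383 0.034     ]
```

```bash
cat > go.py <<'E'
# usage: python3 go.py x y z yaw(tool x, deg): row from the measured pose, tool down
import sys,numpy as np
from scipy.spatial.transform import Rotation as Ro
from bench import ctrl
s=ctrl.get_state(); R=np.array(s["eef_rot"]);p=np.array(s["eef_pos"])
a=list(map(float,sys.argv[1:])); y=np.radians(a[3])
T=np.c_[[np.cos(y),np.sin(y),0],[np.sin(y),-np.cos(y),0],[0,0,-1]]
print("now",p.round(4),"yaw",np.degrees(np.arctan2(R[1,0],R[0,0])).round(2),"t",s["time_s"],"F",np.round(s["ft_force"],1),"M",np.round(s["moment"],2),"gap",round(s["finger_gap"],3),"ff",round(s["finger_force"],1),"j6",s["joints"][5].round(1))
print(((R.T@(np.array(a[:3])-p))/.4).round(4).tolist(),(Ro.from_matrix(R.T@T).as_rotvec()/np.pi).round(4).tolist())
E
python3 go.py 0.40 -0.33 0.24 80; python3 go.py 0.5 -0.13 0.24 130
```

```text
now [ 0.1436 -0.6082  0.2226] yaw 13.28 t 0.8 F [ 0.  -0.1  0.7] M [0.04 0.02 0.02] gap 1.005 ff 0.0 j6 -10.2
[0.7837, -0.5297, -0.0436] [-0.0, 0.0, -0.3706]
now [ 0.1436 -0.6082  0.2226] yaw 13.28 t 0.8 F [ 0.  -0.1  0.7] M [0.04 0.02 0.02] gap 1.005 ff 0.0 j6 -10.2
[1.1419, -0.9589, -0.0436] [-0.0, 0.0, -0.6484]
```

Call:
{"api": "step_arm", "payload": {
  "moves": [
    [0.78,-0.53,-0.04,0,0,-0.37],
    [0.78,-0.53,-0.04,0,0,-0.37],
    [0.78,-0.53,-0.04,0,0,-0.37],
    [0.78,-0.53,-0.04,0,0,-0.37],
    [0.78,-0.53,-0.04,0,0,-0.37],
    [0.78,-0.53,-0.04,0,0,-0.37],
    [0.78,-0.53,-0.04,0,0,-0.37],
    [0.78,-0.53,-0.04,0,0,-0.37]
  ]
}}

```text
time_s: 1.47
eef_pos: [0.3698, -0.3613, 0.237]
eef_rot: [[0.327, 0.945, 0.0], [0.945, -0.327, -0.001], [-0.0, 0.001, -1.0]]
ft_force: [0.9, 0.0, -1.0]
finger_gap: 0.997
finger_force: 0.0
```

```bash
python3 go.py 0.50 -0.14 0.25 139
```

```text
now [ 0.3698 -0.3613  0.237 ] yaw 70.91 t 1.4667 F [ 0.9  0.  -1. ] M [-0.05 -0.08  0.04] gap 0.997 ff 0.0 j6 -37.6
[0.6292, 0.1267, -0.0325] [0.0001, 0.0002, -0.3783]
```

Call:
{"api": "step_arm", "payload": {
  "moves": [
    [0.63,0.13,-0.03,0,0,-0.38],
    [0.63,0.13,-0.03,0,0,-0.38],
    [0.63,0.13,-0.03,0,0,-0.38],
    [0.63,0.13,-0.03,0,0,-0.38],
    [0.63,0.13,-0.03,0,0,-0.38],
    [0.63,0.13,-0.03,0,0,-0.38],
    [0.63,0.13,-0.03,0,0,-0.38],
    [0.63,0.13,-0.03,0,0,-0.38]
  ]
}}

```text
time_s: 2.13
eef_pos: [0.503, -0.1393, 0.2491]
eef_rot: [[-0.623, 0.782, 0.001], [0.782, 0.623, 0.0], [-0.001, 0.001, -1.0]]
ft_force: [-0.8, -0.4, -0.2]
finger_gap: 0.995
finger_force: 0.0
```

```bash
python3 go.py 0.527 0.12 0.25 139; python3 - <<'E'
from bench import viewer
from h import *
import pickle
p=viewer.camera("wrist"); p["fish"]=True
pickle.dump(p,open("w1.pkl","wb")); cv2.imwrite("pics/w1.png",p["image"])
print(p["K"],-p["R"].T@p["t"],p["R"][2])
t=topdown(p,.070,(.566,-.128),.08,480); cv2.imwrite("pics/w1t.png",t)
cv2.imwrite("pics/w1both.png",np.hstack([cv2.resize(p["image"],(400,300)),cv2.resize(t,(300,300))]) if 0 else t)
E
```

```text
now [ 0.503  -0.1393  0.2491] yaw 128.53 t 2.1333 F [-0.8 -0.4 -0.2] M [ 0.01 -0.12  0.01] gap 0.995 ff 0.0 j6 -66.3
[0.4698, 0.4508, -0.0021] [0.0003, 0.0002, -0.0582]
[[297.31863964   0.         258.47937096]
 [  0.         297.31863964 187.64587023]
 [  0.           0.           1.        ]] [ 0.46051951 -0.08713128  0.40961011] [ 0.15720466 -0.1962805  -0.96786397]
```

View pics/w1t.png

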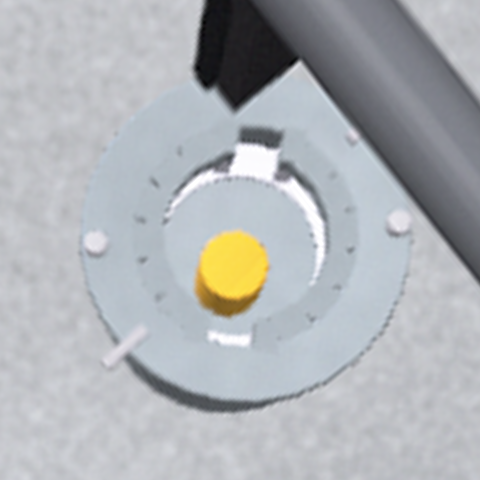

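The resampled view (0.333 mm per pixel) shows the rim centre near (246,233), studs at (95,243) and (399,222), and the left rib at (125,347). That puts the pot at about (0.568, -0.130) with its gate axis at -8°. Next I'll move to the lid.

```bash
python3 go.py 0.527 0.212 0.19 139
```

```text
now [ 0.5024 -0.1406  0.2489] yaw 128.68 t 2.1833 F [ 0.1 -0.5 -0. ] M [-0.   -0.09  0.02] gap 0.997 ff 0.0 j6 -66.6
[0.6497, 0.599, 0.147] [0.0, 0.0002, -0.0573]
```

Call:
{"api": "step_arm", "payload": {
  "moves": [
    [0.65,0.6,0,0,0,-0.057],
    [0.65,0.6,0,0,0,-0.057],
    [0.65,0.6,0,0,0,-0.057],
    [0.65,0.6,0.05,0,0,-0.057],
    [0.65,0.6,0.1,0,0,-0.057],
    [0.65,0.6,0.147,0,0,-0.057],
    [0.65,0.6,0.147,0,0,-0.057],
    [0.65,0.6,0.147,0,0,-0.057]
  ]
}}

```text
time_s: 2.85
eef_pos: [0.5292, 0.1842, 0.1985]
eef_rot: [[-0.742, 0.67, 0.001], [0.67, 0.742, 0.0], [-0.001, 0.001, -1.0]]
ft_force: [0.1, -0.8, 0.5]
finger_gap: 1.0
finger_force: 0.0
```

Call:
{"api": "step_arm", "payload": {
  "moves": [
    [0.05,0.05,0,0,0,0],
    [0.05,0.05,0,0,0,0]
  ]
}}

```text
time_s: 3.02
eef_pos: [0.5266, 0.2156, 0.1978]
eef_rot: [[-0.746, 0.666, -0.001], [0.666, 0.746, 0.002], [0.002, 0.001, -1.0]]
ft_force: [-0.5, -1.0, -0.2]
finger_gap: 0.998
finger_force: 0.0
```

```bash
python3 go.py 0.527 0.212 0.06 139; python3 - <<'E'
from bench import viewer
from h import *
import pickle
p=viewer.camera("wrist"); p["fish"]=True
pickle.dump(p,open("w2.pkl","wb"))
t=topdown(p,.054,(.527,.212),.08,480); cv2.imwrite("pics/w2t.png",t)
E
```

```text
now [0.5266 0.2156 0.1978] yaw 138.24 t 3.0167 F [-0.5 -1.  -0.2] M [ 0.   -0.17  0.05] gap 0.998 ff 0.0 j6 -37.4
[-0.0074, -0.0063, 0.3445] [0.0002, -0.0007, -0.0042]
```

View pics/w2t.png

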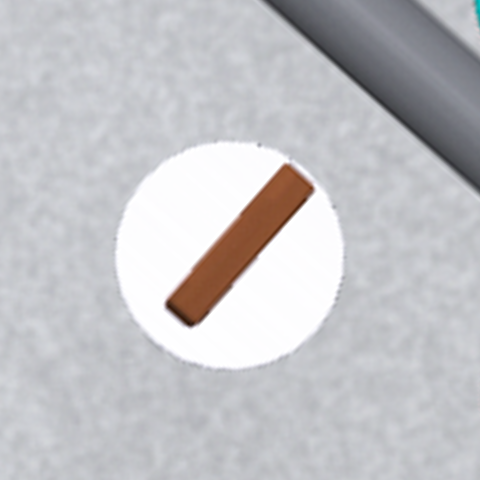

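The silver lid is alone in view. Its bar runs from about (180,313) to (301,176). I'll fit that edge numerically.

```bash
python3 - <<'E'
from h import *
import pickle
p=pickle.load(open("w2.pkl","rb"))
t=topdown(p,.054,(.527,.212),.08,480)
b,g,r=[t[...,i].astype(int) for i in range(3)]
for thr in (60,100):
    m=((r-b>40)&(r>thr)).astype(np.uint8); m[:100]=0
    ys,xs=np.where(m); rc=cv2.minAreaRect(np.c_[xs,ys].astype(np.float32)); C=rc[0]
    X=np.c_[-ys,-xs]; w,V=np.linalg.eigh(np.cov(X.T)); d=V[:,1]
    print(rc,"size mm",np.array(rc[1])/3,"xy",.527+(239.5-C[1])/3000,.212+(239.5-C[0])/3000,"ang",np.degrees(np.arctan2(d[1],d[0]))%180)
t=topdown(p,.026,(.527,.212),.08,480); m=(t.min(2)>225).astype(np.uint8)
ys,xs=np.where(m); h=cv2.convexHull(np.c_[xs,ys].astype(np.int32)); print("flange",[(.527+(239.5-c[1])/3000,.212+(239.5-c[0])/3000,r/3) for c,r in [cv2.minEnclosingCircle(h)]])
print(-p["R"].T@p["t"])
E
```

```text
((239.11090087890625, 244.75245666503906), (40.85883712768555, 187.1073455810547), 41.378517150878906) size mm [13.61961238 62.36911519] xy 0.5252491811116536 0.21212969970703124 ang 138.94091922039112
((240.79379272460938, 242.8421630859375), (40.85883712768555, 182.01564025878906), 41.378517150878906) size mm [13.61961238 60.67188009] xy 0.5258859456380208 0.21156873575846352 ang 139.19360982695454
flange [(0.5263010915120443, 0.21128459167480468, 41.79912821451823)]
[0.47617804 0.25954853 0.35855577]
```

```bash
python3 go.py 0.526 0.2115 0.029 138.9
```

```text
now [0.5271 0.2131 0.1982] yaw 138.24 t 3.0667 F [-0.3 -0.4  0.4] M [ 0.03 -0.14 -0.04] gap 1.002 ff 0.0 j6 -37.5
[-0.0008, -0.0046, 0.4231] [-0.0001, -0.0001, -0.0037]
```

Call:
{"api": "step_arm", "payload": {
  "moves": [
    [-0.001,-0.0046,0.1,0,0,-0.0037],
    [-0.001,-0.0046,0.2,0,0,-0.0037],
    [-0.001,-0.0046,0.3,0,0,-0.0037],
    [-0.001,-0.0046,0.36,0,0,-0.0037],
    [-0.001,-0.0046,0.39,0,0,-0.0037],
    [-0.001,-0.0046,0.41,0,0,-0.0037],
    [-0.001,-0.0046,0.42,0,0,-0.0037],
    [-0.001,-0.0046,0.42,0,0,-0.0037]
  ],
  "fingers": 0
}}

```text
time_s: 3.73
eef_pos: [0.5275, 0.2089, 0.0312]
eef_rot: [[-0.752, 0.66, 0.001], [0.66, 0.752, 0.0], [-0.001, 0.001, -1.0]]
ft_force: [-0.3, 0.5, 0.1]
finger_gap: 0.524
finger_force: 0.0
```

```bash
python3 go.py 0.526 0.2115 0.029 138.9
```

```text
now [0.5275 0.2089 0.0312] yaw 138.72 t 3.7333 F [-0.3  0.5  0.1] M [-0.03 -0.11  0.01] gap 0.524 ff 0.0 j6 -38.4
[0.0071, 0.0025, 0.0055] [0.0003, 0.0003, -0.001]
```

Call:
{"api": "step_arm", "payload": {
  "moves": [
    [0.006,0.002,0.003,0,0,-0.001],
    [0.006,0.002,0.003,0,0,-0.001],
    [0.006,0.002,0.003,0,0,-0.001]
  ]
}}

```text
time_s: 3.98
eef_pos: [0.526, 0.2119, 0.0308]
eef_rot: [[-0.755, 0.656, 0.002], [0.656, 0.755, 0.0], [-0.002, 0.002, -1.0]]
ft_force: [-0.5, -0.4, 0.3]
finger_gap: 0.502
finger_force: 0.0
```

Call:
{"api": "step_arm", "payload": {
  "moves": [
    [0,0,0,0,0,0],
    [0,0,0,0,0,0],
    [0,0,0,0,0,0],
    [0,0,0,0,0,0],
    [0,0,0,0,0,0],
    [0,0,0,0,0,0]
  ],
  "fingers": -1,
  "grip_force": 40
}}

```text
time_s: 4.48
eef_pos: [0.5256, 0.2117, 0.0296]
eef_rot: [[-0.754, 0.656, 0.001], [0.656, 0.754, 0.0], [-0.0, 0.001, -1.0]]
ft_force: [1.4, 1.1, 0.8]
finger_gap: 0.156
finger_force: 40.0
```

```bash
python3 go.py 0.526 0.2115 0.029 138.9
```

```text
now [0.5256 0.2117 0.0296] yaw 138.97 t 4.4833 F [1.4 1.1 0.8] M [ 0.2  -0.27 -0.  ] gap 0.156 ff 40.0 j6 -38.3
[-0.001, 0.0002, 0.0014] [0.0002, 0.0001, 0.0004]
```

Call:
{"api": "step_arm", "payload": {
  "moves": [
    [0,0,-0.06,0,0,0],
    [0,0,-0.14,0,0,0],
    [0,0,-0.22,0,0,0],
    [0,0,-0.3,0,0,0],
    [0,0,-0.33,0,0,0],
    [0,0,-0.33,0,0,0],
    [0,0,-0.33,0,0,0]
  ]
}}

```text
time_s: 5.07
eef_pos: [0.5249, 0.2115, 0.1615]
eef_rot: [[-0.754, 0.656, 0.0], [0.656, 0.754, -0.0], [-0.0, -0.0, -1.0]]
ft_force: [-0.4, -0.1, -2.9]
finger_gap: 0.156
finger_force: 40.0
```

```bash
python3 go.py 0.568 -0.130 0.16 172
```

```text
now [0.5249 0.2115 0.1615] yaw 138.98 t 5.0667 F [-0.4 -0.1 -2.9] M [ 0.04 -0.15 -0.01] gap 0.156 ff 40.0 j6 -38.3
[-0.6415, -0.5734, 0.0038] [-0.0, 0.0, -0.1834]
```

Call:
{"api": "step_arm", "payload": {
  "moves": [
    [-0.06,-0.054,0,0,0,-0.02],
    [-0.13,-0.116,0,0,0,-0.04],
    [-0.2,-0.179,0,0,0,-0.06],
    [-0.27,-0.241,0,0,0,-0.09],
    [-0.34,-0.304,0,0,0,-0.11],
    [-0.41,-0.366,0,0,0,-0.13],
    [-0.48,-0.429,0,0,0,-0.15],
    [-0.54,-0.483,0,0,0,-0.17]
  ]
}}

```text
time_s: 5.73
eef_pos: [0.5599, -0.0781, 0.1589]
eef_rot: [[-0.984, 0.179, -0.005], [0.179, 0.984, 0.001], [0.005, 0.0, -1.0]]
ft_force: [1.1, 0.0, -3.0]
finger_gap: 0.156
finger_force: 40.0
```

```bash
python3 go.py 0.568 -0.130 0.13 172
```

```text
now [ 0.5599 -0.0781  0.1589] yaw 169.71 t 5.7333 F [ 1.1  0.  -3. ] M [ 0.15 -0.16  0.03] gap 0.156 ff 40.0 j6 -98.9
[-0.0435, -0.1241, 0.0719] [0.0001, -0.0016, -0.0127]
```

Call:
{"api": "step_arm", "payload": {
  "moves": [
    [-0.02,-0.06,0.01,0,0,-0.006],
    [-0.043,-0.124,0.04,0,0,-0.0127],
    [-0.043,-0.124,0.06,0,0,-0.0127],
    [-0.043,-0.124,0.07,0,0,-0.0127],
    [-0.043,-0.124,0.07,0,0,-0.0127],
    [-0.043,-0.124,0.07,0,0,-0.0127]
  ]
}}

```text
time_s: 6.23
eef_pos: [0.568, -0.1264, 0.132]
eef_rot: [[-0.99, 0.141, -0.004], [0.141, 0.99, 0.002], [0.004, 0.001, -1.0]]
ft_force: [0.5, -0.3, -2.3]
finger_gap: 0.16
finger_force: 40.0
```

```bash
python3 go.py 0.568 -0.130 0.12 172; python3 - <<'E'
from bench import viewer
from h import *
import pickle
P={}
for n in("wrist","top","scene"):
    p=viewer.camera(n); p["fish"]=n=="wrist"; P[n]=p
pickle.dump(P,open("w3.pkl","wb"))
a=topdown(P["wrist"],.070,(.568,-.130),.08,400);b=topdown(P["top"],.070,(.568,-.13),.08,400)
cv2.imwrite("pics/w3t.png",np.hstack([a,b]))
E
```

```text
now [ 0.568  -0.1264  0.132 ] yaw 171.9 t 6.2333 F [ 0.5 -0.3 -2.3] M [ 0.04 -0.14  0.01] gap 0.16 ff 40.0 j6 -105.5
[-0.0015, -0.009, 0.0299] [0.0005, -0.0013, -0.0005]
```

View pics/w3t.png

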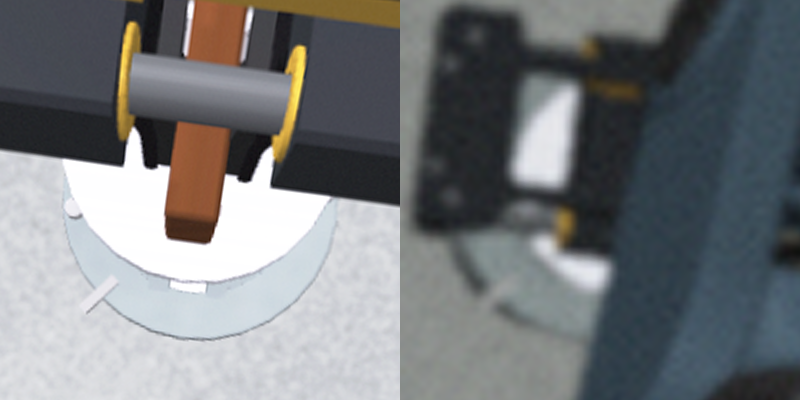

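The wrist view shows the lid hovering over the rim. The rim's lower edge is at (200,340), a gate at (188,287), a rib at (100,294) and a stud at (73,208). Next I'll fit the rim and flange circles in the same picture to get their relative position.

```bash
python3 - <<'E'
from h import *
import pickle
from scipy.optimize import least_squares
P=pickle.load(open("w3.pkl","rb")); W=P["wrist"]; W1=pickle.load(open("w1.pkl","rb"))
c0=np.array((.568,-.130))
def fit(p,z,R,angs,maskf,c=c0,half=.08,n=640):
    t=cv2.GaussianBlur(topdown(p,z,c,half,n),(0,0),1.2); m=maskf(t.astype(int)); px=2*half/n
    pts=[]
    for a in np.radians(angs):
        r=np.arange(R-.01,R+.01,.0001); x=c[0]+r*np.cos(a); y=c[1]+r*np.sin(a)
        i=((c[0]+half-x)/px).astype(int); j=((c[1]+half-y)/px).astype(int)
        k=m[i,j]
        e=np.where(k[:-1]&~k[1:])[0]
        if len(e): pts.append((x[e[-1]],y[e[-1]]))
    pts=np.array(pts)
    s=least_squares(lambda q:np.hypot(pts[:,0]-q[0],pts[:,1]-q[1])-R,c,loss="soft_l1",f_scale=.0004)
    s2=least_squares(lambda q:np.hypot(pts[:,0]-q[0],pts[:,1]-q[1])-q[2],[*c,R],loss="soft_l1",f_scale=.0004)
    return len(pts),s.x.round(4),np.abs(s.fun).mean().round(5),s2.x.round(4)
t=topdown(W,.07,c0,.08,640)
for q in((.05,-45+0),): pass
for r,a in((.047,150),(.047,200),(.065,150),(.065,200),(.03,180)):
    a=np.radians(a);x=c0+r*np.array([np.cos(a),np.sin(a)]); i,j=((c0+.08-x)/.00025).astype(int); print(r,t[i,j])
rim=lambda t:(t[...,0]-t[...,2]>9)
print("rim w3",fit(W,.070,.056,np.r_[145:262:1],rim))
print("rim w1",fit(W1,.070,.056,np.r_[60:262:1],rim))
white=lambda t:t.min(2)>238
for z in(.1285,): print("flange w3",fit(W,z,.042,np.r_[125:235:1],white,half=.08))
E
```

```text
0.047 [225 220 209]
0.047 [226 220 212]
0.065 [224 222 220]
0.065 [221 219 217]
0.03 [255 255 255]
rim w3 (117, array([ 0.568 , -0.1298]), np.float64(0.00036), array([ 0.5672, -0.1302,  0.0552]))
rim w1 (202, array([ 0.5676, -0.13  ]), np.float64(0.00069), array([ 0.5669, -0.1298,  0.0555]))
flange w3 (110, array([ 0.569 , -0.1273]), np.float64(0.00057), array([ 0.5673, -0.1273,  0.0405]))
```

```bash
python3 go.py 0.5675 -0.1292 0.104 172
```

```text
now [ 0.5694 -0.1267  0.1337] yaw 171.95 t 6.3833 F [ 0.2 -0.1 -2.6] M [ 0.1  -0.13 -0.01] gap 0.159 ff 40.0 j6 -105.5
[0.0039, -0.0068, 0.0743] [0.0, 0.0, -0.0003]
```

Call:
{"api": "step_arm", "payload": {
  "moves": [
    [0.001,-0.0067,0.02,0,0,0],
    [0.001,-0.0067,0.05,0,0,0],
    [0.001,-0.0067,0.07,0,0,0],
    [0.001,-0.0067,0.07,0,0,0],
    [0.001,-0.0067,0.07,0,0,0]
  ]
}}

```text
time_s: 6.8
eef_pos: [0.5682, -0.1301, 0.105]
eef_rot: [[-0.99, 0.141, -0.001], [0.141, 0.99, 0.001], [0.001, 0.0, -1.0]]
ft_force: [-0.0, 0.0, -1.5]
finger_gap: 0.159
finger_force: 40.0
```

```bash
python3 go.py 0.5675 -0.1292 0.08 172; python3 - <<'E'
from bench import viewer
from h import *
import pickle
P={}
for n in("wrist","scene"):
    p=viewer.camera(n); p["fish"]=n=="wrist"; P[n]=p
pickle.dump(P,open("w4.pkl","wb"))
a=topdown(P["wrist"],.070,(.568,-.130),.08,400)
b=cv2.resize(P["scene"]["image"][150:250,105:205],(400,400),interpolation=cv2.INTER_CUBIC)
cv2.imwrite("pics/w4t.png",np.hstack([a,b]))
E
```

```text
now [ 0.5682 -0.1301  0.105 ] yaw 171.88 t 6.8 F [-0.   0.  -1.5] M [ 0.1  -0.07  0.03] gap 0.159 ff 40.0 j6 -105.8
[0.0019, 0.002, 0.0625] [0.0001, -0.0005, -0.0007]
```

View pics/w4t.png

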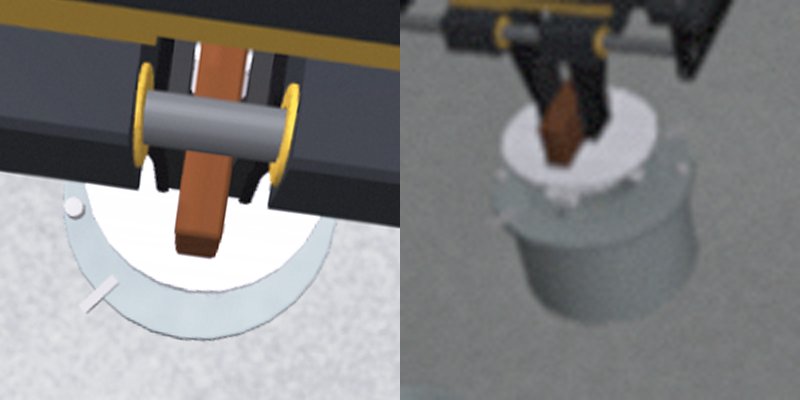

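The lid is 5 mm above the rim and centred, with its lug over the gate. I'll lower it gently now.

Call:
{"api": "step_arm", "payload": {
  "moves": [
    [0,0,0.008,0,0,0],
    [0,0,0.016,0,0,0],
    [0,0,0.022,0,0,0],
    [0,0,0.028,0,0,0],
    [0,0,0.034,0,0,0],
    [0,0,0.04,0,0,0]
  ]
}}

```text
time_s: 7.4
eef_pos: [0.5686, -0.1305, 0.0893]
eef_rot: [[-0.99, 0.142, -0.0], [0.142, 0.99, 0.0], [0.0, 0.0, -1.0]]
ft_force: [0.6, 0.1, -3.0]
finger_gap: 0.156
finger_force: 40.0
```

```bash
python3 go.py 0.5675 -0.1292 0.08 172
```

```text
now [ 0.5686 -0.1305  0.0893] yaw 171.86 t 7.4 F [ 0.6  0.1 -3. ] M [ 0.08 -0.2  -0.04] gap 0.156 ff 40.0 j6 -105.8
[0.0032, 0.0027, 0.0231] [0.0, -0.0, -0.0008]
```

Call:
{"api": "step_arm", "payload": {
  "moves": [
    [0,0,0.006,0,0,0],
    [0,0,0.012,0,0,0],
    [0,0,0.017,0,0,0],
    [0,0,0.021,0,0,0],
    [0,0,0.024,0,0,0],
    [0,0,0.024,0,0,0]
  ]
}}

```text
time_s: 7.9
eef_pos: [0.5686, -0.1304, 0.0797]
eef_rot: [[-0.99, 0.142, -0.0], [0.142, 0.99, 0.0], [0.0, 0.0, -1.0]]
ft_force: [-0.7, -0.4, -2.9]
finger_gap: 0.16
finger_force: 40.0
```

Call:
{"api": "step_arm", "payload": {
  "moves": [
    [0,0,0.0015,0,0,0],
    [0,0,0.003,0,0,0],
    [0,0,0.003,0,0,0]
  ]
}}

```text
time_s: 8.15
eef_pos: [0.5686, -0.1304, 0.0795]
eef_rot: [[-0.99, 0.141, 0.0], [0.141, 0.99, -0.0], [-0.0, -0.0, -1.0]]
ft_force: [-1.5, 0.5, 3.3]
finger_gap: 0.155
finger_force: 40.0
```

```bash
python3 go.py 0.5675 -0.1292 0.0785 172
```

```text
now [ 0.5686 -0.1304  0.0795] yaw 171.87 t 8.15 F [-1.5  0.5  3.3] M [ 0.14  0.15 -0.  ] gap 0.155 ff 40.0 j6 -105.8
[0.0032, 0.0026, 0.0024] [-0.0, 0.0001, -0.0007]
```

Call:
{"api": "step_arm", "payload": {
  "moves": [
    [0,0,0,0,0,0.015],
    [0,0,0,0,0,0.03],
    [0,0,0,0,0,0.05],
    [0,0,0,0,0,0.07],
    [0,0,0,0,0,0.09],
    [0,0,0,0,0,0.105],
    [0,0,0,0,0,0.12],
    [0,0,0,0,0,0.12]
  ]
}}

```text
time_s: 8.82
eef_pos: [0.5692, -0.1298, 0.0795]
eef_rot: [[-0.868, 0.496, 0.001], [0.496, 0.868, 0.0], [-0.001, 0.001, -1.0]]
ft_force: [0.2, 4.3, 4.4]
finger_gap: 0.16
finger_force: 40.0
```

```bash
python3 go.py 0.5686 -0.1304 0.0795 133
```

```text
now [ 0.5692 -0.1298  0.0795] yaw 150.26 t 8.8167 F [0.2 4.3 4.4] M [ 0.58 -0.04  0.12] gap 0.16 ff 40.0 j6 -84.1
[0.0006, -0.0022, 0.0001] [0.0004, 0.0003, 0.0959]
```

Call:
{"api": "step_arm", "payload": {
  "moves": [
    [0,0,0,0,0,0.015],
    [0,0,0,0,0,0.03],
    [0,0,0,0,0,0.045],
    [0,0,0,0,0,0.06],
    [0,0,0,0,0,0.075],
    [0,0,0,0,0,0.088],
    [0,0,0,0,0,0.095],
    [0,0,0,0,0,0.095]
  ]
}}

```text
time_s: 9.48
eef_pos: [0.5689, -0.1299, 0.0795]
eef_rot: [[-0.685, 0.728, 0.001], [0.728, 0.685, 0.0], [-0.0, 0.001, -1.0]]
ft_force: [-0.6, 4.5, 5.9]
finger_gap: 0.159
finger_force: 40.1
```

```bash
python3 go.py 0.5686 -0.1304 0.0795 133; python3 - <<'E'
from bench import viewer
from h import *
import pickle
P={}
for n in("wrist","scene"):
    p=viewer.camera(n); p["fish"]=n=="wrist"; P[n]=p
pickle.dump(P,open("w5.pkl","wb"))
a=topdown(P["wrist"],.073,(.568,-.130),.08,480)
b=cv2.resize(P["scene"]["image"][150:250,115:195],(320,400),interpolation=cv2.INTER_CUBIC)
b=cv2.copyMakeBorder(b,0,80,0,0,cv2.BORDER_CONSTANT)
cv2.imwrite("pics/w5t.png",np.hstack([a,b]))
E
```

```text
now [ 0.5689 -0.1299  0.0795] yaw 133.25 t 9.4833 F [-0.6  4.5  5.9] M [0.54 0.08 0.22] gap 0.159 ff 40.1 j6 -67.1
[-0.0003, -0.0014, -0.0] [0.0002, 0.0001, 0.0014]
```

View pics/w5t.png

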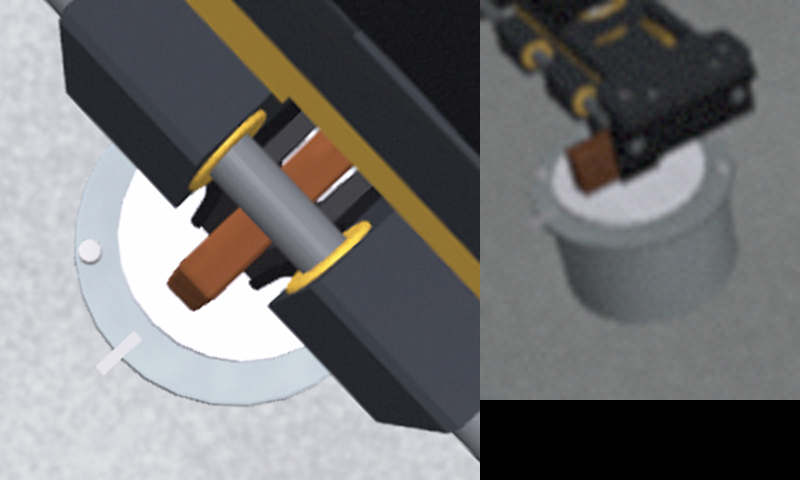

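The lid is flush, and its bar end at (188,290) points at the rib at (119,352). I'll measure both angles.

```bash
python3 - <<'E'
from h import *
import pickle
p=pickle.load(open("w5.pkl","rb"))["wrist"]
c=(.568,-.130)
def line(m):
    k,l,st,ce=cv2.connectedComponentsWithStats(m.astype(np.uint8)); i=1+np.argmax(st[1:,4]); ys,xs=np.where(l==i)
    rc=cv2.minAreaRect(np.c_[xs,ys].astype(np.float32)); bx=cv2.boxPoints(rc); e=[bx[1]-bx[0],bx[2]-bx[1]]; d=max(e,key=np.linalg.norm)
    C=(c[0]+.08-rc[0][1]*.16/960,c[1]+.08-rc[0][0]*.16/960)
    return np.degrees(np.arctan2(-d[0],-d[1]))%180,np.round(C,4),np.array(rc[1])*.16/.96
t=topdown(p,.104,c,.08,960); b,g,r=[t[...,i].astype(int) for i in range(3)]
m=(r-b>50)&(r>110); m[:480]=m[:480]; 
mm=m.copy(); mm[:400]=0
print("bar",line(mm))
t=topdown(p,.0725,c,.08,960); b,g,r=[t[...,i].astype(int) for i in range(3)]
# rib region
m=np.zeros(r.shape,bool); s=t[640:770,175:300].astype(int)
m[640:770,175:300]=(cv2.absdiff(s.max(2),s.min(2))<9)&(s.min(2)>224)
print("rib",line(m))
# long bar edges
mm=mm.astype(np.uint8); 
ed=cv2.HoughLinesP(cv2.Canny(mm*255,50,150),1,np.pi/720,40,minLineLength=60,maxLineGap=8)
for x1,y1,x2,y2 in ed[:,0][:8]: print((x1,y1,x2,y2),round(np.degrees(np.arctan2(-(x2-x1),-(y2-y1)))%180,1))
E
```

```text
bar (np.float32(53.518784), array([ 0.5567, -0.1759]), array([97.39301554, 20.0071907 ]))
rib (np.float32(133.2101), array([ 0.5304, -0.0895]), array([ 3.69577535, 17.03958384]))
(np.int32(657), np.int32(400), np.int32(958), np.int32(720)) 43.2
(np.int32(632), np.int32(431), np.int32(945), np.int32(763)) 43.3
(np.int32(508), np.int32(399), np.int32(655), np.int32(399)) 90.0
(np.int32(328), np.int32(569), np.int32(424), np.int32(478)) 133.5
(np.int32(398), np.int32(606), np.int32(474), np.int32(535)) 133.1
(np.int32(555), np.int32(590), np.int32(625), np.int32(528)) 131.5
(np.int32(724), np.int32(471), np.int32(809), np.int32(561)) 43.4
(np.int32(887), np.int32(701), np.int32(947), np.int32(764)) 43.6
```

Call:
{"api": "step_arm", "payload": {
  "moves": [
    [0,0,0,0,0,0.001],
    [0,0,0,0,0,0.001],
    [0,0,0,0,0,0.001],
    [0,0,0,0,0,0.001]
  ]
}}

```text
time_s: 9.92
eef_pos: [0.5689, -0.1299, 0.0795]
eef_rot: [[-0.683, 0.73, 0.001], [0.73, 0.683, 0.0], [-0.0, 0.001, -1.0]]
ft_force: [-0.1, 3.6, 5.4]
finger_gap: 0.157
finger_force: 40.1
```

```bash
python3 go.py 0.5686 -0.1304 0.0795 133; python3 -c "
from bench import ctrl; print(ctrl.sign_off())"
```

```text
now [ 0.5689 -0.1299  0.0795] yaw 133.12 t 9.9167 F [-0.1  3.6  5.4] M [0.57 0.04 0.35] gap 0.157 ff 40.1 j6 -67.0
[-0.0003, -0.0014, 0.0] [0.0002, 0.0001, 0.0007]
the job is handed in; nothing more can be done
None
```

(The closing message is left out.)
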